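# Free the eccentric cam and close the clamping jig

## Robot

A 6-joint arm with a two-finger parallel gripper is mounted at the origin on the work surface. World frame = base frame: x ahead of the robot, y to its left, z up, the work surface at z = 0. Lengths are in m, angles in rad, forces in N, time in s.
With the tool pointing down it reaches from about 0.325 to 0.9 m from the base axis. Payload 6.1 kg.
Tool frame: the origin (TCP) lies at the very end of the fingers, on their centre line; the grasp point (between the pads) lies 19 mm behind it; z points along the fingers, y is the line along which they close (so a half turn about z gives the same grasp; the last joint's range is limited). The gripper opens to 85 mm and grips with 20 to 120 N. Pads are 22 mm wide; open, the fingers measure 114 mm over their backs; the gripper's body (76 mm by 85 mm) begins 54 mm behind the grasp point. The pads swing forward as they close: fully open they stand 13 mm farther back than shut.
Start: joints at [-0.126, 0.22, 1.526, -0, 1.395, -0.126], TCP at [0.625, -0, 0.231] pointing down, gripper open.
Joint ranges: [-2.98, 2.98], [-0.91, 2.08], [0.09, 2.57], [-1.24, 4.39], [0.2, 2.65], [-2.68, 2.68]. Speed limits (rad/s): [2.57, 2.57, 3.01, 3.14, 3.14, 3.14].

## Interface

Orientations are given as a unit quaternion [w, x, y, z].
In Python, from station import ctrl, optics gives the robot as it stands.
- The arm moves only by the tool apply_moves, never from a script. Its arguments are lists of equal length, an entry for each row: "turn": the turn, a rotation vector about the world's x, y, z in rad, a list of three; "translation": the shift along the world's x, y, z in m, a list of three; "fingers": the finger opening in m, from 0 to 0.0854. In form: {"turn": [[rx, ry, rz], ...], "translation": [[dx, dy, dz], ...], "fingers": [fingers, ...]}. A call has 1 to 12 rows; each row is the pose to reach, as a shift and turn from the pose commanded when the call began; what a row does not reach only later rows make up. A row lasts 1/8 s, in which the tool goes at most 62.5 mm and 10.7 degrees, less where a joint would pass 70% of its speed; a pose out of reach is approached as far as the arm can. A call with a gripper value outside its range is refused whole. The fingers move at their own pace and stop on an object; "squeeze" is the grip in N (left out, the last holds). Time passes only in rows, so rows that repeat a pose let the fingers close. It gives the time, the measured TCP pose, the force, the opening and the grip force at its end, in the units of the state.
- ctrl.observe(): the state, without advancing time (a new reading comes with each control period).
- optics.snapshot(name): name is "scene" or "side" or "wrist"; returns the picture (480x640x3 uint8, red, green, blue); there is no depth.
- optics.camera_model(name): a dict with "vertical_fov" (degrees; the focal length in pixels is half the picture's height over the tangent of half this angle, whatever the lens; pixels are square), "cx", "cy" (the principal point, pixels), "world_to_cam" (4x4, takes a point from world to camera coordinates). Camera axes: x right, y down, z forward; pixel columns grow to the right and rows downward; lengths in m; the calibration is good to about 2 mm. A picture is of the moment at which its call begins: read the wrist's pose just before it. camera_model takes no time and is no camera call; for the wrist camera it gives the pose at the moment of the call.
- ctrl.job_done(): hands the job in; it is judged then, once.
The state is a dict: "time_s": time; "q": joint angles; "qvel": joint speeds; "joint_efforts": joint torques, N m; "eef_pos": TCP position; "ee_rot": TCP orientation; "force": force on the tool from outside, world axes, zero at the start; "moment": the same for the moment, N m; "opening": finger opening in m; "grip_force": force on a finger pad.
Only numpy, scipy, OpenCV 4.12 (cv2) and the standard library are available. Lean on these libraries where they do the work, as an engineer would, in place of code of your own. Each camera call takes 0.05 s, during which the arm holds its last target. There are 200 camera calls.

## Task

The dark eccentric cam on the plywood jig is holding the slide back. With shut fingertips, push the cam's handle round until the cam is at its low point (handle pointing straight ahead, towards the fence end of the jig); only then push the slide fully forward by its upright wooden post, so that it carries the wooden blank home flat against the fence. Grasp and lift nothing, leave the other things on the bench alone, and finish clear of the jig.

Things in the scene. Friction and masses are not known exactly. Their poses are not given: they have to be found in the camera images.
- jig: Plywood board 300 x 320 x 18 mm (x, y, z), fixed. Origin: centre of its underside, on the bench. x points forward, the way the slide travels, to the wooden fence (170 mm wide, 20 thick, near face at jig x = +125 mm, top 52 mm above the bench); y to the cam's side; z up. Yaw up to 0.4 rad. Cam pivot at jig x = 0, y = +75 mm; the slide, blank and fence lie along jig y = -70 mm.
- cam_axis (a point): Fixed point on the cam's upright pivot axis (jig x = 0, y = +75 mm), 46 mm above the bench.
- cam_knob (a point): Centre of the top of the round upright black peg (16 mm diameter, from 46 to 95 mm above the bench) at the end of the cam's flat handle bar (18 mm wide, top 46 mm above the bench), 65 mm from the pivot axis. It is what the fingers push, sideways.
- cam (a joint): Turn of the cam, rad, counter-clockwise from above. 0: high point, handle straight back (jig -x); +pi or -pi (same pose): low point, handle straight ahead (jig +x). Stops at +-3.7; starts within -1.1 to 1.3; turns either way, stays where left, about 3 N at the peg, no click. The cam: dark steel disc 68 mm across, 18 thick, 14 mm off its pivot; the handle bar points along its high side.
- slide (a joint): Travel of the slide, m, along jig +x. Starts within 0 to 0.018; 0.060 is fully home (it presses the blank on the fence). Its side arm (top 35 mm above the bench) meets the cam's near side: cam at its high point stops it at about 0.033, at its low point lets it go home. About 3 N of friction, no spring, stays where left.
- post_top (a point): Centre of the top of the slide's upright wooden post, which is pushed: 20 mm thick along jig x, 44 wide along jig y, from 34 to 90 mm above the bench, at jig x = -50 mm + slide travel, jig y = -70 mm. The aluminium slide plate under it is 130 x 80 mm, top 34 mm above the bench, its front edge 55 mm ahead of the post's centre.
- blank: Loose wooden blank 60 x 110 x 20 mm (x, y, z), 0.12 kg, lying on the jig board (underside 18 mm above the bench) between the slide's front edge and the fence, slightly askew. Origin: centre of its underside. When home against the fence its origin is at jig x = +95 mm.
- offcut: Bystander: small dark wood offcut 30 x 40 x 18 mm lying on a far corner of the jig board, cam side. Origin: centre of underside.
- sander: Bystander: hand sanding block 110 x 60 x 38 mm on the bench beside the jig. Origin: centre of underside.
- jar: Bystander: glass jar with a steel cap, 60 mm diameter, 75 mm high, on the bench beside the jig. Origin: centre of underside.
- driver: Bystander: screwdriver about 200 mm long lying on the bench on the cam side of the jig. Origin: under the middle of it.
Mind the look-alikes: they are no part of the job. There is more than one size of the blank; the one meant has the size given above.

How it is judged:
On the way, in this order (a step that is already met when the one before it is completed fails the run):
1. the cam is at its low point while the slide is still back (x of cam_knob in the frame of jig above 0.059 m and value of joint slide below 0.03 m), for 0.2 s.
2. the slide is fully forward with the blank against the fence (x of cam_knob in the frame of jig above 0.059 m and value of joint slide above 0.0565 m and x of blank in the frame of jig above 0.0925 m), for 0.2 s.
At the end, for the whole second after the job is handed in: Cam handle within about 0.43 rad of straight ahead (low point); slide within 3.5 mm of fully home; blank flat on the board, within 2.5 mm of the fence and square to it within 0.05 rad, at rest (all of step 2 and angle between the x axis of blank and the x axis of jig, either way round below 0.05 rad and angle between blank's own z axis and vertical below 0.06 rad and height (world z) of blank below 0.022 m and linear speed of blank below 0.02 m/s); the robot touches nothing.
It fails at once if the slide is pushed (over 10 mm) while the cam is not at its low point (x of cam_knob in the frame of jig below 0.055 m and distance of post_top from where it was at the start of the episode above 0.01 m).
It fails at once if the blank is lifted or tipped (height (world z) of blank above 0.03 m or angle between blank's own z axis and vertical above 0.3 rad).
It fails at once if a bystander is moved more than 30 mm (distance of any of offcut, sander, jar, driver from where it was at the start of the episode above 0.03 m).
It also fails if it takes over 54 s, if anything falls off the work surface, if the arm or the gripper's body presses on something with over 40 N, if the wrist force passes 120 N, or if a joint passes its speed limit or range.

## Working session

There is one attempt and no reset: what is moved stays moved. The work goes in short steps, Python scripts to look and compute and a tool call to move; the robot and the scene stay as the last step left them, time stands still between calls to the robot, and variables do not carry over. Pictures are saved under pics/ and viewed, at most 10 in all, crops included, and the job is handed in when it is done.

Besides the shell and the picture viewer there is one more tool, called by a JSON object that holds its "api" and its "payload". apply_moves: Moves the arm, as the interface text tells. Its arguments: {"type":"object","properties":{"turn":{"type":"array","items":{"type":"array","items":{"type":"number"}}},"translation":{"type":"array","items":{"type":"array","items":{"type":"number"}}},"fingers":{"type":"array","items":{"type":"number"}},"squeeze":{"type":"number"}},"required":["turn","translation","fingers"]}

```bash
mkdir -p pics; ls; python3 - <<'E'
from station import ctrl, optics
import cv2,numpy as np
for n in ("scene","side"):
    cv2.imwrite(f"pics/{n}0.png",optics.snapshot(n)[:,:,::-1]); m=optics.camera_model(n)
    print(n,m["vertical_fov"],m["cx"],m["cy"],np.round(np.linalg.inv(m["world_to_cam"]),3).tolist())
s=ctrl.observe();print(s["time_s"],s["eef_pos"],s["ee_rot"],s["opening"])
E
```

```text
pics
scene 51.174170004909 318.75144063982117 234.7803311789838 [[-0.827, 0.438, -0.352, 0.981], [0.562, 0.66, -0.498, 0.588], [0.014, -0.61, -0.792, 0.995], [0.0, 0.0, 0.0, 1.0]]
side 57.30408681174315 329.23126202408946 244.39706386190304 [[-0.998, -0.023, 0.053, 0.539], [-0.054, 0.693, -0.719, 0.621], [-0.02, -0.721, -0.693, 0.686], [0.0, 0.0, 0.0, 1.0]]
0.1 [6.24467378e-01 1.02743998e-04 2.30306150e-01] [-7.02645910e-04  7.07085196e-01  7.07127828e-01 -5.16229503e-04] 0.08526429318466933
```

View pics/scene0.png

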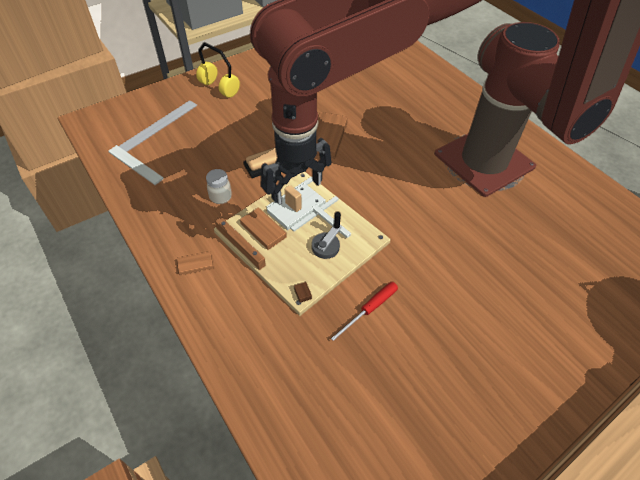

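View pics/side0.png

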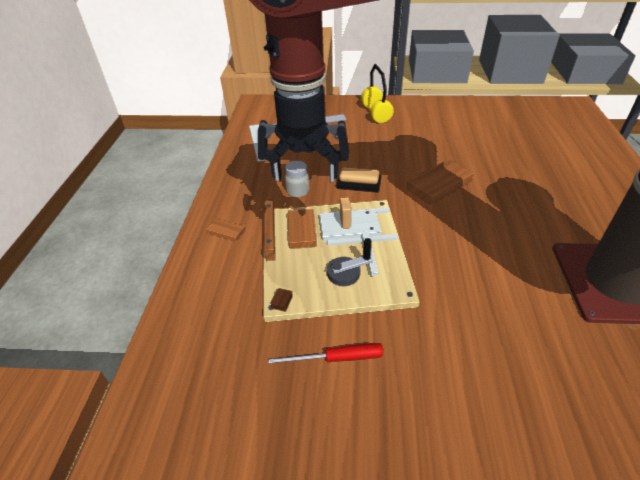

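The side view shows the jig with its fence at the left (268,230), the slide post at (346,212), the cam at (344,270) and its black knob at (367,248). There are two possible blanks: (301,228) on the board between slide and fence, which is the one meant, and a smaller one on the bench at (226,228), a look-alike. The crop below should confirm this and give exact pixels.

```bash
python3 - <<'E'
import cv2,numpy as np
a=cv2.imread("pics/side0.png")[190:330,200:430]; b=cv2.imread("pics/scene0.png")[170:320,170:400]
a=cv2.resize(a,None,fx=3.4,fy=3.4,interpolation=cv2.INTER_CUBIC); cv2.imwrite("pics/side_c.png",a)
b=cv2.resize(b,None,fx=3.4,fy=3.4,interpolation=cv2.INTER_CUBIC); cv2.imwrite("pics/scene_c.png",b)
E
```

```text
(no output)
```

View pics/side_c.png

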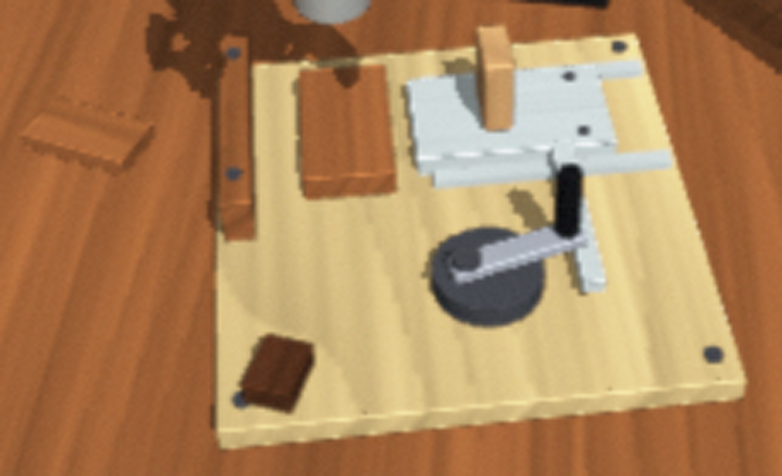

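View pics/scene_c.png

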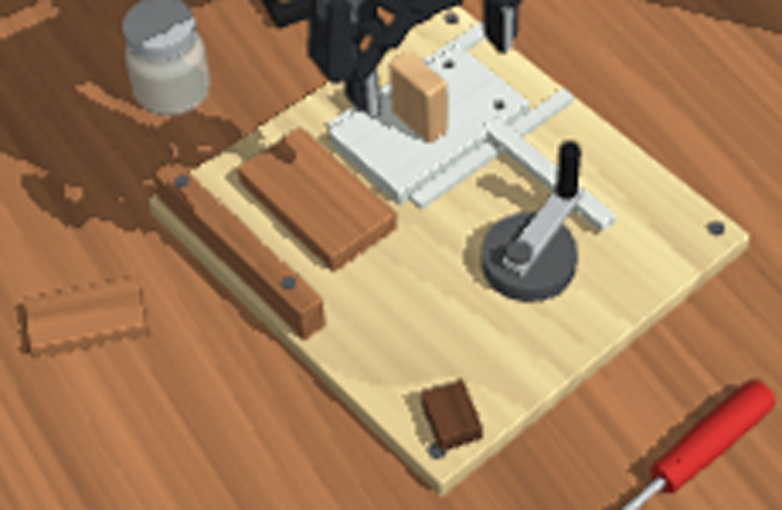

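The crops confirm the blank: on the board at side-crop (348,130), about 60 x 110, while the small one at (85,135) lies off the jig. Next I triangulate the key points.

```bash
cat > h.py <<'E'
import numpy as np
from station import ctrl, optics
def ray(n,u,v):
    m=optics.camera_model(n); T=np.linalg.inv(np.array(m["world_to_cam"])); f=240/np.tan(np.radians(m["vertical_fov"])/2)
    d=T[:3,:3]@np.array([(u-m["cx"])/f,(v-m["cy"])/f,1]); return T[:3,3],d/np.linalg.norm(d)
def plane(n,p,z):
    o,d=ray(n,*p); return o+d*(z-o[2])/d[2]
def tri(rs):
    A=sum(np.eye(3)-np.outer(d,d) for o,d in rs); b=sum((np.eye(3)-np.outer(d,d))@o for o,d in rs); return np.linalg.solve(A,b)
def jig(p,P,yaw):
    c,s=np.cos(yaw),np.sin(yaw); d=np.asarray(p)[:2]-P; return np.array([c*d[0]+s*d[1],-s*d[0]+c*d[1]])
E
python3 - <<'E'
from h import *
S=lambda u,v:(200+u/3.4,190+v/3.4)
C=lambda u,v:(170+u/3.4,170+v/3.4)
pts=dict(b_bk_r=((637,36),(460,8),.018),b_bk_l=((745,382),(748,238),.018),b_fr_l=((218,432),(440,482),.018),
 knob=((569,167),(569,147),.095),pivot=((466,258),(518,250),.05),post=((494,30),(418,68),.09),
 bl1=((302,68),(300,128),.038),bl1b=((302,68),(240,172),.038),bl2=((385,64),(300,128),.038),bl3=((396,190),(396,212),.038),bl4=((305,192),(333,262),.038),
 off=((280,355),(453,400),.036))
R={}
for k,(s,c,z) in pts.items():
    R[k]=tri([ray("side",*S(*s)),ray("scene",*C(*c))])
    print(k,R[k].round(4),plane("side",S(*s),z)[:2].round(4),plane("scene",C(*c),z)[:2].round(4))
e=R["b_fr_l"]-R["b_bk_l"]; f=R["b_bk_l"]-R["b_bk_r"]
print(np.hypot(*e[:2]),np.arctan2(e[1],e[0]),np.hypot(*f[:2]),np.arctan2(-f[0],f[1]))
E
```

```text
b_bk_r [ 0.4593 -0.2209  0.0243] [ 0.457  -0.2323] [ 0.4582 -0.2235]
b_bk_l [0.4095 0.0813 0.0161] [0.4091 0.0813] [0.4117 0.0836]
b_fr_l [0.7027 0.1261 0.0159] [0.7022 0.1276] [0.7033 0.1271]
knob [ 0.5114 -0.0044  0.0996] [ 0.5105 -0.0109] [ 0.51   -0.0063]
pivot [0.5691 0.0194 0.0486] [0.5691 0.0209] [0.5697 0.0202]
post [ 0.5587 -0.1226  0.1034] [ 0.5575 -0.144 ] [ 0.5549 -0.1299]
bl1 [ 0.6692 -0.0983  0.108 ] [ 0.6892 -0.1649] [ 0.6351 -0.1685]
bl1b [ 0.6901 -0.1588  0.0392] [ 0.6892 -0.1649] [ 0.6921 -0.156 ]
bl2 [ 0.6335 -0.1713  0.0362] [ 0.6327 -0.1709] [ 0.6351 -0.1685]
bl3 [ 0.6156 -0.0671  0.0244] [ 0.6158 -0.0472] [ 0.6176 -0.0627]
bl4 [ 0.6745 -0.0557  0.0272] [ 0.6726 -0.0435] [ 0.6773 -0.0495]
off [0.6702 0.0921 0.0423] [0.6714 0.0864] [0.6684 0.0893]
0.2965886542396165 0.15157410805122054 0.3062610279415861 0.16339166338734099
```

Jig yaw is about 0.155, with the origin near (0.581,-0.0535). The two board corners and the pivot agree to about 2 mm, and the knob radius comes out at 65.4 mm. The cam sits at about +0.285, so I'll push counter-clockwise, away from the high point.

```bash
python3 - <<'E'
import numpy as np
P=np.array([.581,-.0535]);y=.155;R=np.array([[np.cos(y),-np.sin(y)],[np.sin(y),np.cos(y)]])
w=lambda a:P+R@np.array(a)
def push(th,d): 
    k=np.array([-.065*np.cos(th),.075-.065*np.sin(th)]); t=np.array([np.sin(th),-np.cos(th)]); return w(k-d*t)
ref=np.array([.625,0])
for th,d in [(.285,.05)]+[(t,.022) for t in np.r_[.285:3.15:.14, 3.19]]:
    print(round(th,3),d,(push(th,d)-ref).round(4),round(y+th-np.pi/2,3))
print(w([-.036-.045,-.07]),w([-.036-.0245,-.07]),w([-.05+.06-.0245,-.07]))
E
```

```text
0.285 0.05 [-0.1357  0.0382] -1.131
0.285 0.022 [-0.1238  0.0128] -1.131
0.425 0.022 [-0.122   0.0034] -0.991
0.565 0.022 [-0.119  -0.0057] -0.851
0.705 0.022 [-0.1147 -0.0143] -0.711
0.845 0.022 [-0.1092 -0.0222] -0.571
0.985 0.022 [-0.1027 -0.0293] -0.431
1.125 0.022 [-0.0953 -0.0354] -0.291
1.265 0.022 [-0.0871 -0.0404] -0.151
1.405 0.022 [-0.0783 -0.0442] -0.011
1.545 0.022 [-0.069  -0.0467] 0.129
1.685 0.022 [-0.0595 -0.0479] 0.269
1.825 0.022 [-0.0499 -0.0478] 0.409
1.965 0.022 [-0.0404 -0.0463] 0.549
2.105 0.022 [-0.0312 -0.0436] 0.689
2.245 0.022 [-0.0225 -0.0395] 0.829
2.385 0.022 [-0.0144 -0.0343] 0.969
2.525 0.022 [-0.0072 -0.028 ] 1.109
2.665 0.022 [-0.0009 -0.0208] 1.249
2.805 0.022 [ 0.0044 -0.0128] 1.389
2.945 0.022 [ 0.0085 -0.0041] 1.529
3.085 0.022 [0.0113 0.0051] 1.669
3.19 0.022 [0.0125 0.0122] 1.774
[ 0.51177767 -0.1351656 ] [ 0.53203191 -0.1320008 ] [ 0.57748044 -0.12489932]
```

{"api": "apply_moves", "payload": {"turn": [[0,0,-0.18],[0,0,-0.36],[0,0,-0.54],[0,0,-0.72],[0,0,-0.9],[0,0,-1.08],[0,0,-1.13],[0,0,-1.13],[0,0,-1.13],[0,0,-1.13]], "translation": [[-0.02,0.01,0],[-0.04,0.02,0],[-0.06,0.03,0],[-0.08,0.035,0],[-0.1,0.035,0],[-0.134,0.038,0],[-0.134,0.038,-0.02],[-0.134,0.038,-0.05],[-0.134,0.038,-0.07],[-0.134,0.038,-0.07]], "fingers": [0,0,0,0,0,0,0,0,0,0]}}

```text
time_s: 1.35
eef_pos: [0.4892, 0.0381, 0.1593]
ee_rot: [-0.001, 0.976, 0.219, -0.002]
force: [-0.1, -0.1, 0.1]
opening: -0.0002
grip_force: 0.0
```

{"api": "apply_moves", "payload": {"turn": [[0,0,0],[0,0,0],[0,0,0],[0,0,0],[0,0,0]], "translation": [[0,0,-0.04],[0,0,-0.08],[0,0,-0.1],[0,0,-0.103],[0,0,-0.103]], "fingers": [0,0,0,0,0]}}

```text
time_s: 1.98
eef_pos: [0.492, 0.038, 0.0595]
ee_rot: [0.0, 0.976, 0.219, 0.001]
force: [-0.2, 0.7, 0.4]
opening: 0.0001
grip_force: 0.0
```

```bash
python3 - <<'E'
from station import ctrl, optics
import cv2
a=optics.snapshot("side")[:,:,::-1][150:330,240:460]
b=optics.snapshot("scene")[:,:,::-1][150:330,230:410]
cv2.imwrite("pics/s1.png",cv2.resize(cv2.hconcat([a,b]),None,fx=2,fy=2,interpolation=cv2.INTER_CUBIC))
print(ctrl.observe()["eef_pos"])
E
```

```text
[0.49236073 0.0378923  0.05993637]
```

View pics/s1.png

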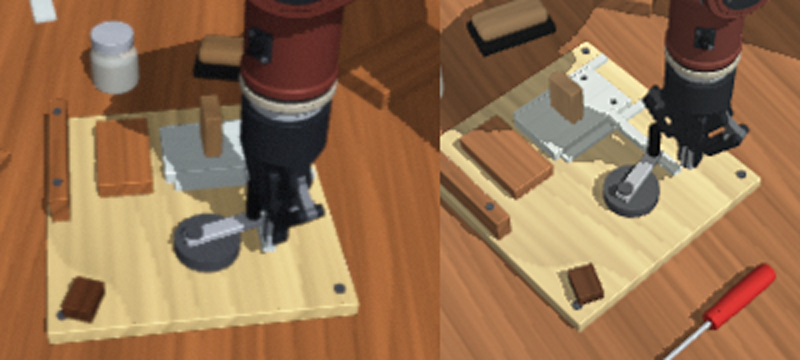

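The fingers are behind the peg on the +y side, but the knuckles are wide. I'll raise the tip about 9 mm so that only the fingertips meet the peg, then push round.

{"api": "apply_moves", "payload": {"turn": [[0,0,0],[0,0,0],[0,0,0.14],[0,0,0.28],[0,0,0.42],[0,0,0.56],[0,0,0.7],[0,0,0.84],[0,0,0.84]], "translation": [[0,0,0.009],[0.01,-0.025,0.009],[0.012,-0.035,0.009],[0.015,-0.044,0.009],[0.019,-0.052,0.009],[0.025,-0.06,0.009],[0.031,-0.067,0.009],[0.039,-0.073,0.009],[0.039,-0.073,0.009]], "fingers": [0,0,0,0,0,0,0,0,0]}}

```text
time_s: 3.2
eef_pos: [0.5307, -0.0354, 0.0683]
ee_rot: [0.0, 0.802, 0.597, 0.0]
force: [-0.0, -0.7, -0.7]
opening: -0.0001
grip_force: 0.0
```

```bash
python3 - <<'E'
from station import ctrl, optics
import cv2
a=optics.snapshot("side")[:,:,::-1][150:330,240:460]
b=optics.snapshot("scene")[:,:,::-1][150:330,230:410]
cv2.imwrite("pics/s2.png",cv2.resize(cv2.hconcat([a,b]),None,fx=2,fy=2,interpolation=cv2.INTER_CUBIC))
E
```

```text
(no output)
```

View pics/s2.png

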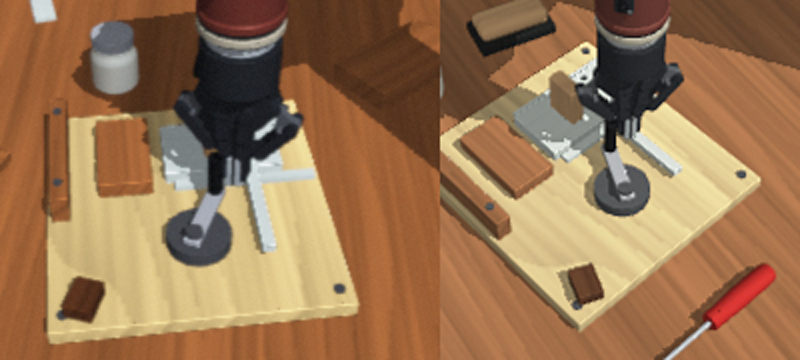

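The cam is turning as planned, with the peg leading the fingertips, so I continue.

{"api": "apply_moves", "payload": {"turn": [[0,0,0.14],[0,0,0.28],[0,0,0.42],[0,0,0.56],[0,0,0.7],[0,0,0.84],[0,0,0.98],[0,0,1.12],[0,0,1.26],[0,0,1.4],[0,0,1.54],[0,0,1.68]], "translation": [[0.008,-0.005,0],[0.017,-0.009,0],[0.026,-0.012,0],[0.0355,-0.013,0],[0.045,-0.013,0],[0.055,-0.011,0],[0.064,-0.0085,0],[0.0725,-0.0045,0],[0.081,0.001,0],[0.088,0.007,0],[0.094,0.014,0],[0.099,0.022,0]], "fingers": [0,0,0,0,0,0,0,0,0,0,0,0]}}

```text
time_s: 4.8
eef_pos: [0.6296, -0.0138, 0.0677]
ee_rot: [0.001, 0.089, 0.996, -0.001]
force: [1.6, -4.8, -1.8]
opening: -0.0001
grip_force: 2.1
```

```bash
python3 - <<'E'
from station import ctrl, optics
import cv2
print(ctrl.observe()["q"])
a=optics.snapshot("side")[:,:,::-1][150:330,240:460]
b=optics.snapshot("scene")[:,:,::-1][150:330,230:410]
cv2.imwrite("pics/s3.png",cv2.resize(cv2.hconcat([a,b]),None,fx=2,fy=2,interpolation=cv2.INTER_CUBIC))
E
```

```text
[-0.14618597  0.39080324  1.63981741 -0.00183449  1.10923498 -1.53745029]
```

View pics/s3.png

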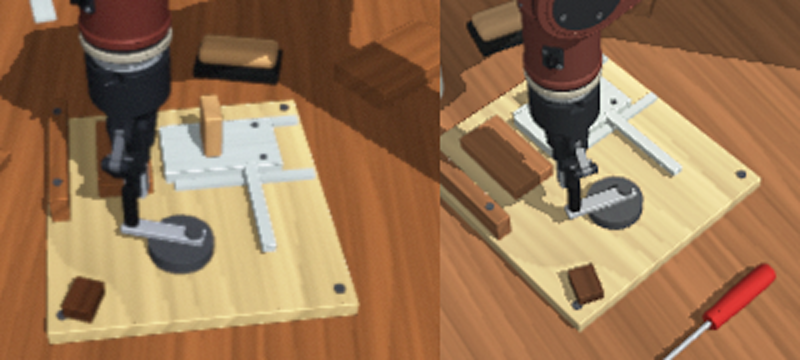

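{"api": "apply_moves", "payload": {"turn": [[0,0,0.14],[0,0,0.28],[0,0,0.35],[0,0,0.35],[0,0,0.35],[0,0,0.35],[0,0,0.35],[0,0,0.35],[0,0,0.35]], "translation": [[0.0045,0.009,0],[0.0075,0.018,0],[0.008,0.022,0],[0.008,0.022,0],[0.011,0.002,0],[0.014,-0.018,0],[0.014,-0.018,0.05],[0.014,-0.018,0.1],[0.014,-0.018,0.1]], "fingers": [0,0,0,0,0,0,0,0,0]}}

```text
time_s: 6.02
eef_pos: [0.6466, -0.0334, 0.1735]
ee_rot: [0.005, -0.083, 0.997, -0.001]
force: [-0.3, 0.2, 0.5]
opening: 0.0002
grip_force: 0.0
```

```bash
python3 - <<'E'
from station import ctrl, optics
import cv2
a=optics.snapshot("side")[:,:,::-1][190:330,240:430]
b=optics.snapshot("scene")[:,:,::-1][180:320,210:400]
cv2.imwrite("pics/s4.png",cv2.resize(cv2.hconcat([a,b]),None,fx=2.1,fy=2.1,interpolation=cv2.INTER_CUBIC))
E
```

```text
(no output)
```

View pics/s4.png

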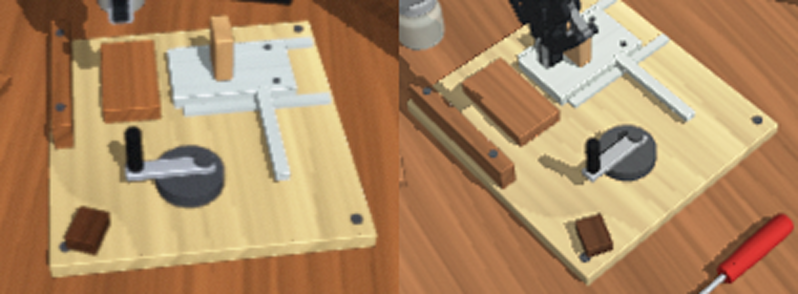

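The knob top is now at side (303,252) and scene (302,248), and the handle looks straight ahead. I'll check that numerically.

```bash
python3 - <<'E'
from h import *
P=np.array([.581,-.0535])
k=tri([ray("side",303.3,251.9),ray("scene",302.4,248.1)]);print(k,jig(k,P,.155),jig(plane("side",(303.3,251.9),.095),P,.155),jig(plane("scene",(302.4,248.1),.095),P,.155))
p=plane("side",(240+221/2.1,190+18/2.1),.09);print(p,jig(p,P,.155))
s=ctrl.observe();print(s["time_s"],s["eef_pos"])
E
```

```text
[0.63318993 0.03307969 0.09735184] [0.06493044 0.07748465] [0.06411137 0.07336926] [0.06504701 0.07752297]
[ 0.5576962  -0.14487803  0.09      ] [-0.03713137 -0.08668491]
6.125 [ 0.64341353 -0.03244637  0.16804723]
```

The cam is at its low point (knob jig x = 0.065) and the slide is at about 13 mm. Next I go behind the post.

{"api": "apply_moves", "payload": {"turn": [[0,0,-0.18],[0,0,-0.36],[0,0,-0.54],[0,0,-0.72],[0,0,-0.9],[0,0,-1.08],[0,0,-1.26],[0,0,-1.44],[0,0,-1.585],[0,0,-1.585],[0,0,-1.585],[0,0,-1.585]], "translation": [[-0.016,-0.012,0],[-0.032,-0.024,0],[-0.048,-0.036,0],[-0.064,-0.048,0],[-0.08,-0.06,0],[-0.1,-0.075,0],[-0.12,-0.09,0],[-0.14,-0.106,0],[-0.14,-0.106,-0.03],[-0.14,-0.106,-0.07],[-0.14,-0.106,-0.104],[-0.14,-0.106,-0.104]], "fingers": [0,0,0,0,0,0,0,0,0,0,0,0]}}

```text
time_s: 7.62
eef_pos: [0.4989, -0.1358, 0.0589]
ee_rot: [-0.005, 0.651, 0.759, -0.001]
force: [-0.4, 0.5, -0.6]
opening: -0.0001
grip_force: 0.0
```

{"api": "apply_moves", "payload": {"turn": [[0,0,0],[0,0,0],[0,0,0],[0,0,0],[0,0,0],[0,0,0],[0,0,0],[0,0,0],[0,0,0],[0,0,0],[0,0,0]], "translation": [[0.008,0.001,0.003],[0.016,0.0025,0.004],[0.024,0.0035,0.004],[0.031,0.005,0.004],[0.038,0.006,0.004],[0.045,0.007,0.004],[0.052,0.008,0.004],[0.058,0.009,0.004],[0.064,0.01,0.004],[0.068,0.0105,0.004],[0.068,0.0105,0.004]], "fingers": [0,0,0,0,0,0,0,0,0,0,0]}}

```text
time_s: 9.0
eef_pos: [0.5716, -0.1264, 0.0671]
ee_rot: [0.0, 0.65, 0.76, 0.0]
force: [0.5, -0.5, -0.6]
opening: -0.0001
grip_force: 0.2
```

Next, small steps until the force shows the slide is home.

{"api": "apply_moves", "payload": {"turn": [[0,0,0],[0,0,0],[0,0,0],[0,0,0],[0,0,0]], "translation": [[0.002,0.0003,0],[0.004,0.0006,0],[0.005,0.0008,0],[0.006,0.001,0],[0.006,0.001,0]], "fingers": [0,0,0,0,0]}}

```text
time_s: 9.62
eef_pos: [0.577, -0.1255, 0.0672]
ee_rot: [0.0, 0.65, 0.76, -0.0]
force: [-1.6, -1.2, -0.9]
opening: 0.0003
grip_force: 1.4
```

{"api": "apply_moves", "payload": {"turn": [[0,0,0],[0,0,0],[0,0,0]], "translation": [[0.001,0.0002,0],[0.002,0.0003,0],[0.002,0.0003,0]], "fingers": [0,0,0]}}

```text
time_s: 10.0
eef_pos: [0.5791, -0.1252, 0.0672]
ee_rot: [-0.0, 0.65, 0.76, 0.0]
force: [-2.4, -0.4, -1.2]
opening: -0.0003
grip_force: 1.4
```

{"api": "apply_moves", "payload": {"turn": [[0,0,0],[0,0,0],[0,0,0],[0,0,0]], "translation": [[0.001,0.0002,0],[0.002,0.0003,0],[0.003,0.0005,0],[0.003,0.0005,0]], "fingers": [0,0,0,0]}}

```text
time_s: 10.5
eef_pos: [0.5803, -0.125, 0.0671]
ee_rot: [-0.001, 0.65, 0.76, -0.001]
force: [-11.1, -2.0, 4.2]
opening: 0.0001
grip_force: 5.4
```

The TCP stalled while the force rose to 11 N, so this is a hard stop. One more firm millimetre, then I back off, rise and look.

{"api": "apply_moves", "payload": {"turn": [[0,0,0],[0,0,0],[0,0,0],[0,0,0]], "translation": [[0.001,0.0002,0],[0.002,0.0003,0],[0.002,0.0003,0],[0.002,0.0003,0]], "fingers": [0,0,0,0]}}

```text
time_s: 11.0
eef_pos: [0.5804, -0.1249, 0.0671]
ee_rot: [-0.003, 0.65, 0.76, -0.003]
force: [-19.1, -3.2, 10.1]
opening: -0.0002
grip_force: 9.7
```

{"api": "apply_moves", "payload": {"turn": [[0,0,0],[0,0,0],[0,0,0],[0,0,0],[0,0,0],[0,0,0],[0,0,0],[0,0,0]], "translation": [[-0.01,-0.0015,0],[-0.03,-0.0045,0],[-0.05,-0.0075,0],[-0.06,-0.009,0.04],[-0.07,-0.01,0.09],[-0.08,-0.01,0.14],[-0.08,-0.01,0.15],[-0.08,-0.01,0.15]], "fingers": [0,0,0,0,0,0,0,0]}}

```text
time_s: 12.0
eef_pos: [0.5051, -0.1346, 0.2184]
ee_rot: [0.002, 0.65, 0.76, 0.001]
force: [0.3, -0.5, -0.4]
opening: 0.0001
grip_force: 0.0
```

```bash
python3 - <<'E'
from station import ctrl, optics
import cv2
a=optics.snapshot("side")[:,:,::-1][190:330,240:430]
b=optics.snapshot("scene")[:,:,::-1][180:320,210:400]
cv2.imwrite("pics/s5.png",cv2.resize(cv2.hconcat([a,b]),None,fx=2.1,fy=2.1,interpolation=cv2.INTER_CUBIC))
print(ctrl.observe()["force"])
E
```

```text
[-1.46160977  0.23232828 -0.57246217]
```

View pics/s5.png

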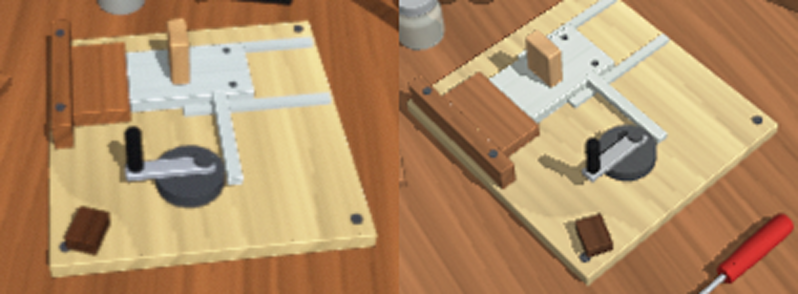

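The blank sits flush between the slide edge (128,80) and the fence (72,85). The handle still points ahead, the bystanders haven't moved, and the arm is clear. I'm handing in.

```bash
python3 -c "
from station import ctrl
print(ctrl.job_done())"
```

```text
the job is handed in; nothing more can be done
None
```

I turned the cam to its low point and pushed the slide home with the blank flat against the fence. The arm finished clear of the jig after about 12 s, and the job is handed in; no verdict was returned.

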